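# Key fobs back in the display tray, magnets left out

## Robot

A 7-joint arm with a two-finger parallel gripper is mounted at the origin on the work surface. World frame = base frame: x ahead of the robot, y to its left, z up, the work surface at z = 0. Lengths are in m, angles in rad, forces in N, time in s.
With the tool pointing down it reaches from about 0.35 to 0.9 m from the base axis. Payload 19.9 kg.
Tool frame: the origin (TCP) lies midway between the tips of the shut fingers; the grasp point (between the pads) lies 19 mm behind it; z points along the fingers, y is the line along which they close (so a half turn about z gives the same grasp; the last joint's range is limited). The gripper opens to 85 mm and grips with 20 to 120 N. Pads are 22 mm wide; open, the fingers measure 114 mm over their backs; the gripper's body (76 mm by 85 mm) begins 54 mm behind the grasp point. The pads swing forward as they close: fully open they stand 13 mm farther back than shut.
Start: joints at [-0.042, 0.417, -0.01, 1.614, 0.005, 1.111, -0.053], TCP at [0.625, 0, 0.231] pointing down, gripper open.
Joint ranges: [-2.81, 2.81], [-0.39, 2.02], [-1.27, 1.25], [0.06, 2.57], [-1.19, 4.33], [0.19, 2], [-2.82, 2.82]. Speed limits (rad/s): [1.89, 1.89, 2.39, 2.39, 3.01, 3.01, 3.01].

## Interface

Orientations are given as a 3x3 rotation matrix whose columns are the frame's x, y, z axes.
In Python, from rig import bot, camera, camera_info, cut_out, place_of gives the robot as it stands.
- The arm moves only by the tool arm_command, never from a script. Its argument "rows" is a list of rows, each an object of numbers: "x", "y", "z": the shift along the tool's x, y, z in units of 30 cm (1.0 is 30 cm); "rx", "ry", "rz": the turn, a rotation vector about the tool's x, y, z in units of pi/2 rad (1.0 is pi/2 rad); "claw": the opening, from 0 (shut) to 1 (fully open). In form: [{"x": .., "y": .., "z": .., "rx": .., "ry": .., "rz": .., "claw": ..}, ...]. A call has 1 to 12 rows; each row is the pose to reach, as a shift and turn from the pose commanded when the call began, along the tool's axes at that moment; what a row does not reach only later rows make up. A row lasts 1/8 s, in which the tool goes at most 62.5 mm and 10.7 degrees, less where a joint would pass 70% of its speed; a pose out of reach is approached as far as the arm can. A call with a number of a shift or a turn outside -1 to 1 is refused whole. A call with a gripper value outside its range is refused whole. The fingers move at their own pace and stop on an object; "squeeze" is the grip in N (left out, the last holds). Time passes only in rows, so rows that repeat a pose let the fingers close. It gives the time, the measured TCP pose, the force, the opening and the grip force at its end, in the units of the state.
- bot.get_state(): the state, without advancing time (a new reading comes with each control period).
- camera(name): name is "scene" or "side" or "wrist"; returns the picture (480x640x3 uint8, blue, green, red); there is no depth.
- camera_info(name): a dict with "mtx" (3x3 intrinsics, pixels), "dist" ([k1, k2, p1, p2, k3] as OpenCV has them; the pictures are not rectified), "camera_from_world" (4x4, takes a point from world to camera coordinates). Camera axes: x right, y down, z forward; pixel columns grow to the right and rows downward; lengths in m; the calibration is good to about 2 mm. A picture is of the moment at which its call begins: read the wrist's pose just before it. camera_info takes no time and is no camera call; for the wrist camera it gives the pose at the moment of the call.
- bot.job_done(): hands the job in; it is judged then, once.
Trained networks look in the newest picture that a camera, given by its name, has taken for a name from the list of things; names that differ only in an ending like _2 or _b are one class to them, and where a whole thing is asked for, a point or a joint stands for the part that bears it (a point fixed in the world has none). Each returns a list of dicts, best first, with "score" (0 to 1); they miss things now and then, are a little off and sometimes report something else, mostly with a low value. They report only what shows in the picture. A call takes as long as a camera call. They do not tell look-alikes from the thing itself.
- cut_out(camera, label): "pixels" (480x640 bool, what is visible of it) and "position" ([column, row] in pixels, amid what is visible of it).
- place_of(camera, label): "position" ([column, row] in pixels: a listed point, or the origin of a listed thing).
The state is a dict: "time": time; "joints": joint angles; "joint_vel": joint speeds; "joint_efforts": joint torques, N m; "eef_pos": TCP position; "orientation": TCP orientation; "force": force on the tool from outside, world axes, zero at the start; "moment": the same for the moment, N m; "finger_gap": finger opening in m; "grasp_force": force on a finger pad.
Only numpy, scipy, OpenCV 4.12 (cv2) and the standard library are available. Lean on these libraries where they do the work, as an engineer would, in place of code of your own. Each camera call takes 0.05 s, during which the arm holds its last target. There are 200 camera calls.

## Task

On the souvenir shop counter, three wooden key fobs (the ones with a metal ring) lie mixed with three fridge magnets of the same shapes that have no ring. Put each key fob into the display tray, lying flat, right way up and fully down in the recess of its own shape, with its ring pointing to one of the short ends of its white block (either end will do), not across to the next block. Leave the magnets where they lie.

Things in the scene. Friction and masses are not known exactly. Their poses are not given: they have to be found in the camera images.
- surf_key: loose surfboard key fob: chunky light wood, long with rounded ends, 78 x 28 mm, 18 mm thick, about 35 g, lying flat, with a rigidly fixed steel key ring (27 mm across, 3.5 mm wire, lying level 13 mm above the underside) sticking out of one end to 68 mm from the origin. Origin: centre of the wood's underside; z up, x points to the ring; grip the wood across y.
- surf_magnet: loose surfboard fridge magnet: the same wood, shape and thickness (long with rounded ends, 78 x 28 mm, 18 mm) but with no ring. Origin: centre of its underside, z up. It does not belong in the tray.
- surf_block: fixed white block, 110 (x) x 78 (y) x 12 mm, in the dark wood tray; a long slot 94 x 44 mm (long way along x) in its top, black-floored, 7 mm deep: the surfboard fob's place. Origin: centre of its underside, 3 mm above the table; z up; recess floor at z = 5 mm, top at 12 mm. The 3 blocks lie side by side along y, 80 mm apart, in any order. The tray's rim is lower: a ring may stick out over it.
- round_key: loose sand-dollar key fob: chunky light wood, round, 46 mm across, 18 mm thick, about 35 g, lying flat, with a rigidly fixed steel key ring (27 mm across, 3.5 mm wire, lying level 13 mm above the underside) sticking out of one end to 52 mm from the origin. Origin: centre of the wood's underside; z up, x points to the ring; grip the wood across y.
- round_magnet: loose sand-dollar fridge magnet: the same wood, shape and thickness (round, 46 mm across, 18 mm) but with no ring. Origin: centre of its underside, z up. It does not belong in the tray.
- round_block: fixed white block, 110 (x) x 78 (y) x 12 mm, in the dark wood tray; a round hole 62 mm across in its top, black-floored, 7 mm deep: the sand-dollar fob's place. Origin: centre of its underside, 3 mm above the table; z up; recess floor at z = 5 mm, top at 12 mm. The 3 blocks lie side by side along y, 80 mm apart, in any order. The tray's rim is lower: a ring may stick out over it.
- hut_key: loose beach-hut key fob: chunky light wood, square, 40 x 40 mm, 18 mm thick, about 35 g, lying flat, with a rigidly fixed steel key ring (27 mm across, 3.5 mm wire, lying level 13 mm above the underside) sticking out of one end to 49 mm from the origin. Origin: centre of the wood's underside; z up, x points to the ring; grip the wood across y.
- hut_magnet: loose beach-hut fridge magnet: the same wood, shape and thickness (square, 40 x 40 mm, 18 mm) but with no ring. Origin: centre of its underside, z up. It does not belong in the tray.
- hut_block: fixed white block, 110 (x) x 78 (y) x 12 mm, in the dark wood tray; a square hole 56 x 56 mm in its top, black-floored, 7 mm deep: the beach-hut fob's place. Origin: centre of its underside, 3 mm above the table; z up; recess floor at z = 5 mm, top at 12 mm. The 3 blocks lie side by side along y, 80 mm apart, in any order. The tray's rim is lower: a ring may stick out over it.
Not all that is in view belongs to the job. Leave any orange look-alike of the round_key alone.

How it is judged:
At the end, for the whole second after the job is handed in: Each key fob in its own block: centre within 12 mm of the block's, underside under 8.5 mm above the block's underside (recess floor: 5 mm), tilt under 0.15 rad, ring direction within 0.4 rad of the block's x (either way), at rest; each magnet within 20 mm of its start (horizontal distance between surf_key and surf_block below 0.012 m and z of surf_key in the frame of surf_block below 0.0085 m and angle between each of surf_key, round_key, hut_key's own z axis and vertical below 0.15 rad and angle between the x axis of surf_key and the x axis of surf_block, either way round below 0.4 rad and linear speed of each of surf_key, round_key, hut_key below 0.02 m/s and distance of each of surf_magnet, round_magnet, hut_magnet from where it was at the start of the episode below 0.02 m and horizontal distance between round_key and round_block below 0.012 m and z of round_key in the frame of round_block below 0.0085 m and angle between the x axis of round_key and the x axis of round_block, either way round below 0.4 rad and horizontal distance between hut_key and hut_block below 0.012 m and z of hut_key in the frame of hut_block below 0.0085 m and angle between the x axis of hut_key and the x axis of hut_block, either way round below 0.4 rad); the robot touches nothing.
It fails at once if the surfboard magnet is moved by more than 20 mm (distance of surf_magnet from where it was at the start of the episode above 0.02 m).
It fails at once if the sand-dollar magnet is moved by more than 20 mm (distance of round_magnet from where it was at the start of the episode above 0.02 m).
It fails at once if the beach-hut magnet is moved by more than 20 mm (distance of hut_magnet from where it was at the start of the episode above 0.02 m).
It also fails if it takes over 83 s, if anything falls off the work surface, if the arm or the gripper's body presses on something with over 40 N, if the wrist force passes 120 N, or if a joint passes its speed limit or range.

## Working session

There is one attempt and no reset: what is moved stays moved. The work goes in short steps, Python scripts to look and compute and a tool call to move; the robot and the scene stay as the last step left them, time stands still between calls to the robot, and variables do not carry over. Pictures are saved under pics/ and viewed, at most 14 in all, crops included, and the job is handed in when it is done.

Besides the shell and the picture viewer there is one more tool, called as name([rows], argument=value, ...), one row to a line, values as JSON. arm_command: Moves the arm, as the interface text tells. Its arguments: {"type":"object","properties":{"rows":{"type":"array"},"squeeze":{"type":"number"}},"required":["rows"]}

```bash
mkdir -p pics; cat > h.py <<'E'
import numpy as np, cv2
from rig import bot, camera, camera_info, cut_out, place_of
def to_world(name, px, z):
    c=camera_info(name); K=np.array(c["mtx"]); d=np.array(c["dist"],float)
    T=np.array(c["camera_from_world"]); R=T[:3,:3]; t=T[:3,3]
    u=cv2.undistortPoints(np.array(px,float).reshape(-1,1,2),K,d).reshape(-1,2)
    r=np.c_[u,np.ones(len(u))]@R; o=-R.T@t
    return o+r*((z-o[2])/r[:,2])[:,None]
E
python3 - <<'E'
from h import *
s=bot.get_state(); print(s["time"],s["eef_pos"],s["orientation"])
for n in("scene","side","wrist"):
    im=camera(n); cv2.imwrite(f"pics/{n}0.png",im)
    for l in "surf_key surf_magnet surf_block round_key round_magnet round_block hut_key hut_magnet hut_block".split():
        z=.009 if 'block' not in l else .015
        r=cut_out(n,l)
        for q in r[:4]:
            print(n,l,round(q["score"],2),np.round(q["position"]),to_world(n,q["position"],z)[0].round(3), q["pixels"].sum())
print(bot.get_state()["time"])
E
```

```text
0.0 [ 6.24644570e-01 -3.18174843e-05  2.30632984e-01] [[ 1.41186897e-05  9.99999189e-01 -1.27324344e-03]
 [ 9.99999993e-01 -1.42677571e-05 -1.17067919e-04]
 [-1.17085990e-04 -1.27324178e-03 -9.99999183e-01]]
scene surf_key 0.88 [278. 318.] [ 0.633 -0.206  0.009] 716
scene surf_magnet 0.9 [214. 349.] [ 0.601 -0.331  0.009] 706
scene surf_magnet 0.51 [310. 275.] [ 0.605 -0.096  0.009] 440
scene surf_block 0.94 [398. 166.] [0.522 0.283 0.015] 535
scene round_key 0.93 [366. 250.] [0.64  0.031 0.009] 436
scene round_key 0.61 [350. 313.] [ 0.721 -0.103  0.009] 555
scene round_magnet 0.58 [163. 293.] [ 0.43  -0.333  0.009] 467
scene round_block 0.86 [358. 159.] [0.433 0.235 0.015] 380
scene round_block 0.69 [163. 292.] [ 0.434 -0.333  0.015] 447
scene hut_key 0.62 [262. 237.] [ 0.458 -0.1    0.009] 438
scene hut_magnet 0.83 [309. 272.] [ 0.598 -0.093  0.009] 453
scene hut_block 0.88 [421. 175.] [0.582 0.299 0.015] 1049
side surf_key 0.95 [342. 204.] [ 0.633 -0.213  0.009] 525
side surf_key 0.27 [457. 202.] [ 0.431 -0.334  0.009] 316
side surf_magnet 0.95 [382. 185.] [ 0.594 -0.33   0.009] 420
side surf_block 0.95 [239. 420.] [0.498 0.293 0.015] 5465
side round_key 0.86 [270. 220.] [ 0.725 -0.093  0.009] 403
side round_key 0.59 [268. 270.] [0.639 0.037 0.009] 587
side round_magnet 0.7 [455. 203.] [ 0.433 -0.33   0.009] 306
side round_block 0.95 [300. 436.] [0.425 0.275 0.015] 5896
side hut_key 0.67 [399. 257.] [ 0.462 -0.103  0.009] 659
side hut_magnet 0.58 [323. 236.] [ 0.609 -0.096  0.009] 481
side hut_block 0.92 [178. 398.] [0.582 0.307 0.015] 4609
wrist surf_key 0.81 [329. 375.] [ 0.637 -0.207  0.009] 2014
wrist surf_magnet 0.58 [331. 377.] [ 0.64  -0.21   0.009] 2010
wrist round_key 0.87 [334. 167.] [0.64  0.036 0.009] 1854
wrist round_key 0.56 [408. 288.] [ 0.723 -0.096  0.009] 1622
wrist hut_key 0.36 [335. 169.] [0.641 0.034 0.009] 2009
1.5
```

View pics/scene0.png

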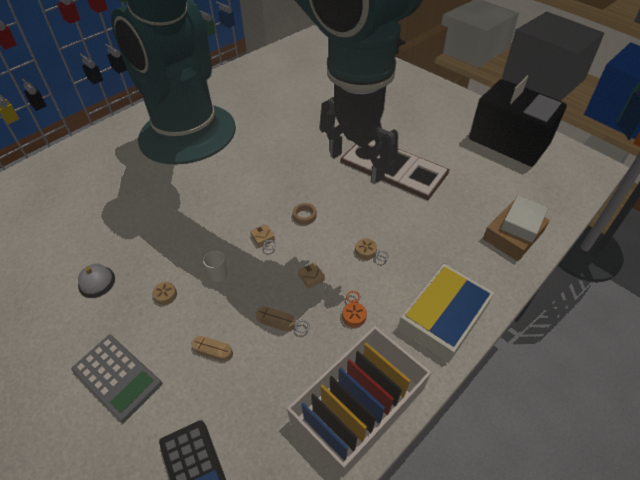

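View pics/wrist0.png

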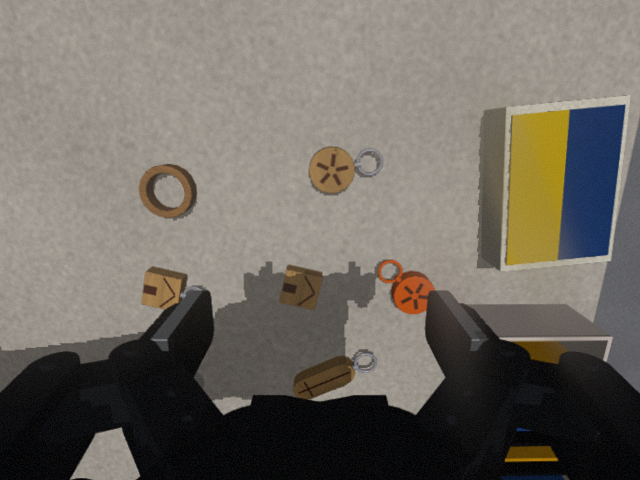

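```bash
python3 - <<'E'
import cv2,numpy as np
w=cv2.imread("pics/wrist0.png");s=cv2.imread("pics/side0.png");c=cv2.imread("pics/scene0.png")
a=cv2.resize(w[140:410,120:450],(400,300));a2=cv2.resize(c[200:380,140:400],(400,300))
b=cv2.resize(s[160:310,230:490],(400,300),interpolation=cv2.INTER_CUBIC)
d=cv2.resize(s[340:480,100:380],(400,300))
cv2.imwrite("pics/c1.png",np.clip(np.vstack([np.hstack([a,a2]),np.hstack([b,d])])*1.4,0,255).astype('uint8'))
E
```

```text
(no output)
```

View pics/c1.png

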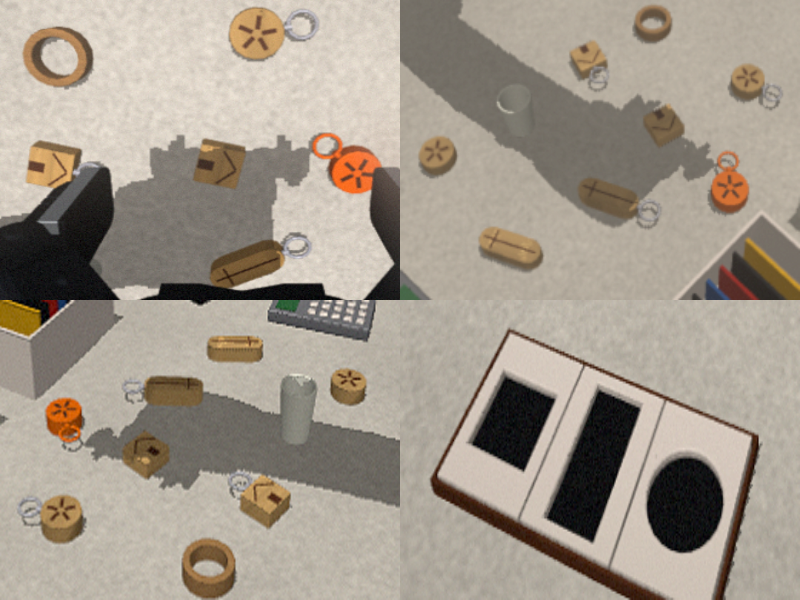

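View pics/side0.png

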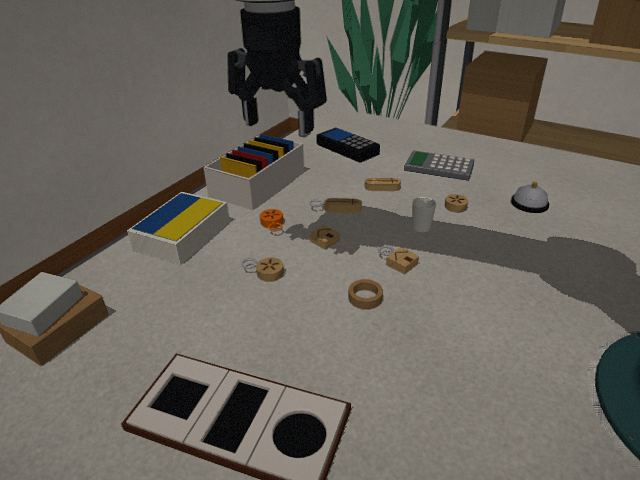

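```bash
cat >> h.py <<'E'
from scipy.optimize import least_squares
def project(name,P):
    c=camera_info(name);T=np.array(c["camera_from_world"])
    return cv2.projectPoints(np.array(P,float),cv2.Rodrigues(T[:3,:3])[0],T[:3,3],np.array(c["mtx"]),np.array(c["dist"],float))[0].reshape(-1,2)
def rect(x,y,a,w,h,z):
    c,s=np.cos(a),np.sin(a); q=np.array([[w,h],[w,-h],[-w,-h],[-w,h]])/2
    return np.c_[q@np.array([[c,s],[-s,c]])+[x,y],np.full(4,z)]
E
python3 - <<'E'
from h import *
c=camera_info("wrist");T=np.linalg.inv(np.array(c["camera_from_world"]));print(T.round(3))
p=to_world("side",[(178,356),(349,404),(127,421),(166.5+0,0)],.015)[:3];print(p.round(3))
d=p[1]-p[0];print("len",np.linalg.norm(d[:2]),np.linalg.norm((p[2]-p[0])[:2]),np.degrees(np.arctan2(-d[1],-d[0])))
for l in("surf_block","round_block","hut_block"):
    cv2.imread; 
w=cv2.imread("pics/wrist0.png")
for n,a,b in(("round",(332,170),(369,162)),("hut",(162,290),(195,293)),("surf",(323,377),(364,361))):
    A=to_world("wrist",a,.018)[0];B=to_world("wrist",b,.013)[0];print(n,A.round(3),B.round(3),np.degrees(np.arctan2(*(B-A)[1::-1])))
E
```

```text
[[ 1.    -0.001  0.     0.625]
 [-0.001 -0.963 -0.27   0.069]
 [ 0.     0.27  -0.963  0.373]
 [ 0.     0.     0.     1.   ]]
[[0.631 0.256 0.015]
 [0.396 0.209 0.015]
 [0.612 0.362 0.015]]
len 0.23902196856900798 0.10779588525743511 11.143224120892228
round [0.638 0.034 0.018] [0.675 0.041 0.013] 11.311241086148977
hut [ 0.456 -0.093  0.018] [ 0.49  -0.099  0.013] -9.795013479990372
surf [ 0.63  -0.203  0.018] [ 0.677 -0.185  0.013] 20.610075390320684
```

arm_command([
  {"x":0.113,"y":0.045,"z":0.43,"rz":0.874,"claw":0.85},
  {"x":0.113,"y":0.045,"z":0.43,"rz":0.874,"claw":0.85},
  {"x":0.113,"y":0.045,"z":0.43,"rz":0.874,"claw":0.85},
  {"x":0.113,"y":0.045,"z":0.43,"rz":0.874,"claw":0.85},
  {"x":0.113,"y":0.045,"z":0.43,"rz":0.874,"claw":0.85},
  {"x":0.113,"y":0.045,"z":0.43,"rz":0.874,"claw":0.85},
  {"x":0.113,"y":0.045,"z":0.43,"rz":0.874,"claw":0.85},
  {"x":0.113,"y":0.045,"z":0.43,"rz":0.874,"claw":0.85},
  {"x":0.113,"y":0.045,"z":0.43,"rz":0.874,"claw":0.85},
  {"x":0.113,"y":0.045,"z":0.43,"rz":0.874,"claw":0.85},
  {"x":0.113,"y":0.045,"z":0.43,"rz":0.874,"claw":0.85},
], squeeze=40)

```text
validation failed for argument at $.ro...
```

```bash
cat >> h.py <<'E'
def look(fn,key):
    s=bot.get_state();im=camera("wrist");R=np.array(s["orientation"])
    print(s["time"],"tcp",s["eef_pos"].round(4) if hasattr(s["eef_pos"],'round') else s["eef_pos"],"toolx deg",np.degrees(np.arctan2(R[1,0],R[0,0])).round(1),"tilt",R[:,2].round(3),"j7",s["joints"][6],"gap",s["finger_gap"])
    for f in (cut_out,place_of):
        for q in f("wrist",key)[:2]:
            z=.018 if f is cut_out else 0
            W=to_world("wrist",q["position"],z)[0];print(f.__name__,round(q["score"],2),np.round(q["position"]),W.round(4),"rel tool",((W-s["eef_pos"])@R).round(4))
    cv2.imwrite(fn,im)
E
python3 -c "
from h import *
look('pics/r1.png','round_key')"
```

```text
1.5 tcp [ 0.625  -0.      0.2313] toolx deg 90.0 tilt [-0. -0. -1.] j7 -0.05298568205141833 gap 0.0855236711797996
call 0.96 [409. 288.] [ 0.7222 -0.0917  0.018 ] rel tool [-0.0916  0.0973  0.2133]
call 0.75 [334. 170.] [0.6395 0.0342 0.018 ] rel tool [0.0343 0.0146 0.2133]
call 0.76 [409. 286.] [ 0.7261 -0.0963  0.    ] rel tool [-0.0962  0.1011  0.2313]
call 0.66 [330. 165.] [0.637  0.0374 0.    ] rel tool [0.0375 0.012  0.2313]
```

View pics/r1.png

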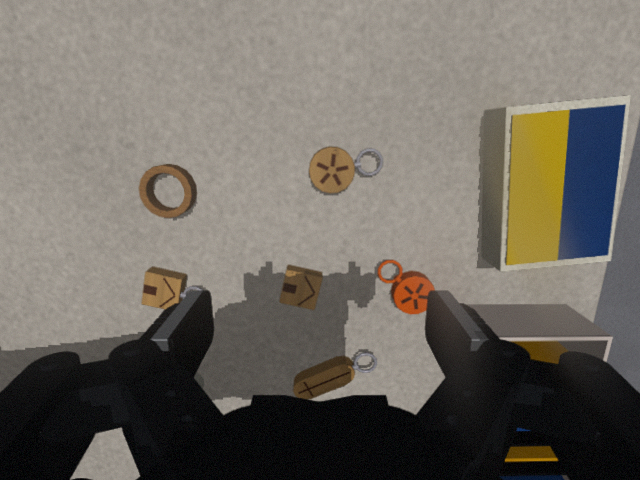

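The move was refused and the picture is the unchanged view, with round_key at (332,170). I'll retry with all seven keys in each row.

arm_command([
  {"x":0.113,"y":0.045,"z":0.43,"rx":0,"ry":0,"rz":0.874,"claw":0.85},
  {"x":0.113,"y":0.045,"z":0.43,"rx":0,"ry":0,"rz":0.874,"claw":0.85},
  {"x":0.113,"y":0.045,"z":0.43,"rx":0,"ry":0,"rz":0.874,"claw":0.85},
  {"x":0.113,"y":0.045,"z":0.43,"rx":0,"ry":0,"rz":0.874,"claw":0.85},
  {"x":0.113,"y":0.045,"z":0.43,"rx":0,"ry":0,"rz":0.874,"claw":0.85},
  {"x":0.113,"y":0.045,"z":0.43,"rx":0,"ry":0,"rz":0.874,"claw":0.85},
  {"x":0.113,"y":0.045,"z":0.43,"rx":0,"ry":0,"rz":0.874,"claw":0.85},
  {"x":0.113,"y":0.045,"z":0.43,"rx":0,"ry":0,"rz":0.874,"claw":0.85},
  {"x":0.113,"y":0.045,"z":0.43,"rx":0,"ry":0,"rz":0.874,"claw":0.85},
  {"x":0.113,"y":0.045,"z":0.43,"rx":0,"ry":0,"rz":0.874,"claw":0.85},
], squeeze=40)

```text
time: 2.9
eef_pos: [0.6385, 0.0339, 0.1022]
orientation: [[0.98, 0.198, -0.0], [0.198, -0.98, 0.0], [-0.0, -0.0, -1.0]]
force: [-0.7, -0.3, 0.3]
finger_gap: 0.0726
grasp_force: 0.0
```

```bash
python3 -c "
from h import *
look('pics/r2.png','round_key')"
```

```text
2.9 tcp [0.6385 0.0339 0.1022] toolx deg 11.4 tilt [-0.  0. -1.] j7 -1.3105132081678026 gap 0.07261376170821653
call 0.92 [319. 235.] [0.6428 0.035  0.018 ] rel tool [ 0.0045 -0.0002  0.0842]
call 0.55 [551. 147.] [ 0.7264 -0.0944  0.018 ] rel tool [0.0608 0.1432 0.0842]
call 0.92 [543. 140.] [ 0.7315 -0.0983  0.    ] rel tool [0.065  0.148  0.1022]
call 0.84 [317. 235.] [0.6382 0.0352 0.    ] rel tool [-0.     -0.0013  0.1022]
```

View pics/r2.png

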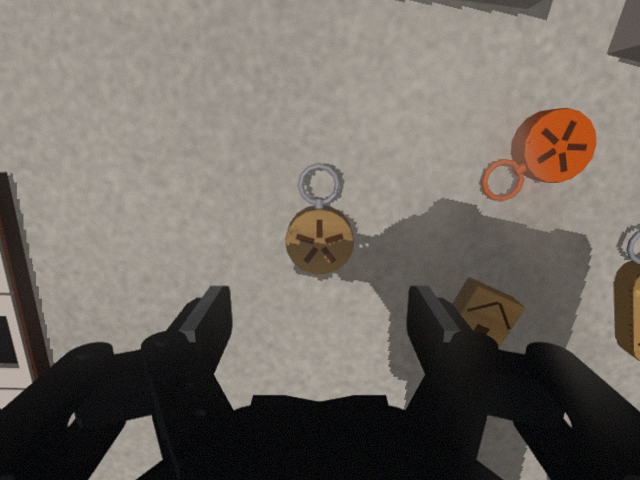

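arm_command([
  {"x":0.006,"y":0,"z":0.13,"rx":0,"ry":0,"rz":0,"claw":0.85},
  {"x":0.006,"y":0,"z":0.24,"rx":0,"ry":0,"rz":0,"claw":0.85},
  {"x":0.006,"y":0,"z":0.3,"rx":0,"ry":0,"rz":0,"claw":0.85},
  {"x":0.006,"y":0,"z":0.325,"rx":0,"ry":0,"rz":0,"claw":0.85},
  {"x":0.006,"y":0,"z":0.325,"rx":0,"ry":0,"rz":0,"claw":0.85},
  {"x":0.006,"y":0,"z":0.325,"rx":0,"ry":0,"rz":0,"claw":0.3},
  {"x":0.006,"y":0,"z":0.325,"rx":0,"ry":0,"rz":0,"claw":0.3},
  {"x":0.006,"y":0,"z":0.325,"rx":0,"ry":0,"rz":0,"claw":0.3},
  {"x":0.006,"y":0,"z":0.325,"rx":0,"ry":0,"rz":0,"claw":0.3},
  {"x":0.006,"y":0,"z":0.325,"rx":0,"ry":0,"rz":0,"claw":0.3},
], squeeze=40)

```text
time: 4.3
eef_pos: [0.6409, 0.0343, 0.0061]
orientation: [[0.98, 0.197, 0.001], [0.197, -0.98, 0.0], [0.001, 0.0, -1.0]]
force: [-2.1, -0.1, 9.4]
finger_gap: 0.0441
grasp_force: 39.4
```

arm_command([
  {"x":0.006,"y":0,"z":-0.1,"rx":0,"ry":0,"rz":0,"claw":0.3},
  {"x":0.006,"y":0,"z":-0.28,"rx":0,"ry":0,"rz":0,"claw":0.3},
  {"x":-0.1,"y":-0.16,"z":-0.4,"rx":0,"ry":0,"rz":-0.1,"claw":0.3},
  {"x":-0.2,"y":-0.3,"z":-0.45,"rx":0,"ry":0,"rz":-0.2,"claw":0.3},
  {"x":-0.3,"y":-0.45,"z":-0.45,"rx":0,"ry":0,"rz":-0.31,"claw":0.3},
  {"x":-0.36,"y":-0.6,"z":-0.45,"rx":0,"ry":0,"rz":-0.42,"claw":0.3},
  {"x":-0.42,"y":-0.7,"z":-0.45,"rx":0,"ry":0,"rz":-0.53,"claw":0.3},
  {"x":-0.47,"y":-0.8,"z":-0.45,"rx":0,"ry":0,"rz":-0.64,"claw":0.3},
  {"x":-0.52,"y":-0.88,"z":-0.45,"rx":0,"ry":0,"rz":-0.75,"claw":0.3},
  {"x":-0.55,"y":-0.915,"z":-0.45,"rx":0,"ry":0,"rz":-0.86,"claw":0.3},
  {"x":-0.55,"y":-0.915,"z":-0.45,"rx":0,"ry":0,"rz":-1.0,"claw":0.3},
  {"x":-0.55,"y":-0.915,"z":-0.45,"rx":0,"ry":0,"rz":-1.0,"claw":0.3},
])

```text
time: 5.8
eef_pos: [0.4247, 0.2709, 0.1403]
orientation: [[-0.197, 0.98, 0.001], [0.98, 0.197, 0.0], [0.0, 0.001, -1.0]]
force: [-0.1, -0.3, -1.1]
finger_gap: 0.0441
grasp_force: 41.2
```

```bash
python3 -c "
from h import *
look('pics/r3.png','round_block')
for x,y in((.582,.302),(.5035,.2866),(.425,.271)): print(project('wrist',rect(x,y,np.radians(101.3),.11,.078,.015)).round().tolist())"
```

```text
5.8 tcp [0.4247 0.2709 0.1403] toolx deg 101.4 tilt [ 0.001  0.    -1.   ] j7 -0.46858088721046287 gap 0.04409770878748156
call 0.71 [325. 201.] [0.4259 0.2913 0.018 ] rel tool [0.0197 0.0051 0.1223]
call 0.91 [325. 222.] [0.4296 0.271  0.    ] rel tool [-0.0009  0.0048  0.1403]
[[485.0, 153.0], [590.0, 153.0], [563.0, 291.0], [469.0, 292.0]]
[[375.0, 152.0], [482.0, 152.0], [466.0, 291.0], [370.0, 292.0]]
[[265.0, 153.0], [372.0, 152.0], [368.0, 292.0], [271.0, 292.0]]
```

View pics/r3.png

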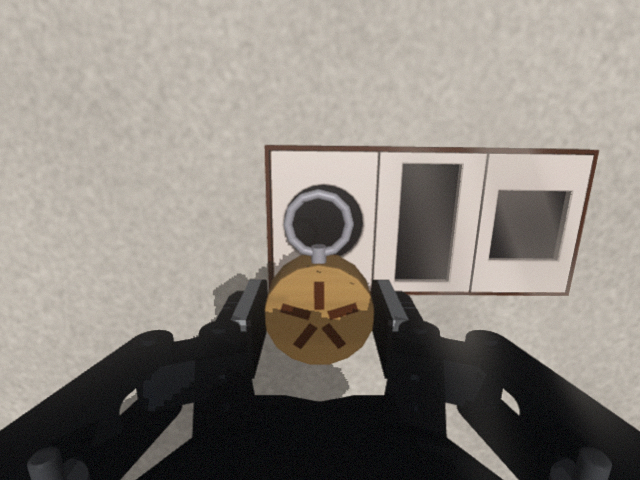

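The block's white top spans columns 272–379, about 6 px right of the side-camera prediction, so the tray sits roughly 4 mm further along tool y. I'll correct for that and then lower.

arm_command([
  {"x":0,"y":0.014,"z":0.13,"rx":0,"ry":0,"rz":0,"claw":0.3},
  {"x":0,"y":0.014,"z":0.25,"rx":0,"ry":0,"rz":0,"claw":0.3},
  {"x":0,"y":0.014,"z":0.34,"rx":0,"ry":0,"rz":0,"claw":0.3},
  {"x":0,"y":0.014,"z":0.385,"rx":0,"ry":0,"rz":0,"claw":0.3},
  {"x":0,"y":0.014,"z":0.41,"rx":0,"ry":0,"rz":0,"claw":0.3},
  {"x":0,"y":0.014,"z":0.415,"rx":0,"ry":0,"rz":0,"claw":0.3},
  {"x":0,"y":0.014,"z":0.415,"rx":0,"ry":0,"rz":0,"claw":0.3},
])

```text
time: 6.82
eef_pos: [0.429, 0.272, 0.0159]
orientation: [[-0.196, 0.981, 0.001], [0.981, 0.196, 0.0], [0.0, 0.001, -1.0]]
force: [-0.1, -0.3, 0.6]
finger_gap: 0.044
grasp_force: 41.2
```

arm_command([
  {"x":0,"y":0,"z":0,"rx":0,"ry":0,"rz":0,"claw":0.75},
  {"x":0,"y":0,"z":0,"rx":0,"ry":0,"rz":0,"claw":0.75},
  {"x":0,"y":0,"z":0,"rx":0,"ry":0,"rz":0,"claw":0.75},
  {"x":0,"y":0,"z":-0.1,"rx":0,"ry":0,"rz":0,"claw":0.75},
  {"x":0,"y":0,"z":-0.3,"rx":0,"ry":0,"rz":0,"claw":0.75},
  {"x":-0.2,"y":0,"z":-0.4,"rx":0,"ry":0,"rz":-0.1,"claw":0.75},
  {"x":-0.4,"y":0.02,"z":-0.4,"rx":0,"ry":0,"rz":-0.2,"claw":0.75},
  {"x":-0.6,"y":0.03,"z":-0.4,"rx":0,"ry":0,"rz":-0.3,"claw":0.75},
  {"x":-0.8,"y":0.05,"z":-0.4,"rx":0,"ry":0,"rz":-0.4,"claw":0.75},
])

```text
time: 7.95
eef_pos: [0.4862, 0.0548, 0.1356]
orientation: [[-0.723, 0.691, 0.001], [0.691, 0.723, -0.0], [-0.0, 0.0, -1.0]]
force: [0.8, -0.6, -0.2]
finger_gap: 0.0639
grasp_force: 0.0
```

```bash
python3 -c "
from h import *
s=bot.get_state();R=np.array(s['orientation']);p=np.array(s['eef_pos']);print(p,np.degrees(np.arctan2(R[1,0],R[0,0])))
print(((np.array([.456,-.093,.1])-p)@R)/.3)
im=camera('side');cv2.imwrite('pics/s2.png',cv2.resize(im[320:480,100:400],(750,400)))
for n in('round_key','hut_key'):
  for q in place_of('side',n)[:3]: print(n,q['score'],q['position'],to_world('side',q['position'],.008 if n[0]=='r' else 0)[0])
"
```

```text
[0.48623296 0.05477037 0.1356144 ] 136.26282028878336
[-0.26767474 -0.42560413  0.11867418]
round_key 0.96 [270.8, 223.4] [ 0.71866839 -0.08582896  0.008     ]
round_key 0.74 [300.6, 429.6] [0.4309663  0.26397773 0.008     ]
hut_key 0.76 [398.2, 263.5] [ 0.45949014 -0.0963654   0.        ]
hut_key 0.43 [344.3, 207.8] [ 0.62844386 -0.21732329  0.        ]
```

View pics/s2.png

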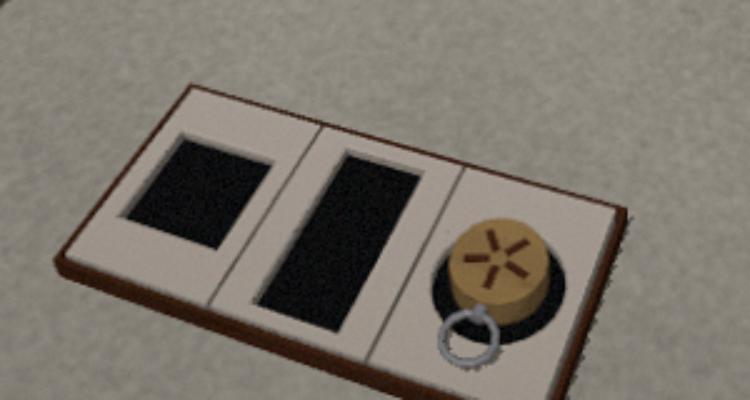

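```bash
python3 -c "
from h import *
v=np.array([-.196,.981]);u=np.array([.981,.196])
def p(c,r,z): return to_world('side',[(100+c*.4,320+r*.4)],z)[0]
E=[p(*a,.015) for a in((191,87),(622,209),(66,260),(565,343-0),)]
for a in E: print(a.round(4),(a[:2]@v).round(4),(a[:2]@u).round(4))
t=p(499,259,.026);print('top',t,t[:2]@v,t[:2]@u)
h=[p(432,285,.015),p(565,290,.015),p(500,343,.008)]
for a in h: print(a,a[:2]@v,a[:2]@u)
for n in((344,150),(424,174),(340,330),(256,302),(184,133),(273,162),(218,248),(122,214)):
  a=p(*n,.015);print(n,a.round(4),(a[:2]@v).round(4),(a[:2]@u).round(4))
"
```

```text
[0.6341 0.255  0.015 ] 0.1259 0.6721
[0.3967 0.2089 0.015 ] 0.1272 0.4301
[0.6092 0.3649 0.015 ] 0.2385 0.6692
[0.3859 0.2831 0.015 ] 0.2021 0.4341
top [0.42907806 0.26771196 0.026     ] 0.17852612895059575 0.4733971241756169
[0.45271925 0.28836981 0.015     ] 0.19415781178311037 0.5006380639593502
[0.39884086 0.26051188 0.015     ] 0.17738934437950177 0.44232321093441396
[0.4130304  0.29382055 0.008     ] 0.2072840016186766 0.4627716534034741
(344, 150) [0.5357 0.2471 0.015 ] 0.1374 0.574
(424, 174) [0.4917 0.2391 0.015 ] 0.1382 0.5292
(340, 330) [0.4752 0.3273 0.015 ] 0.228 0.5303
(256, 302) [0.5168 0.3357 0.015 ] 0.228 0.5727
(184, 133) [0.6149 0.2802 0.015 ] 0.1544 0.6581
(273, 162) [0.5622 0.2711 0.015 ] 0.1558 0.6047
(218, 248) [0.5515 0.3231 0.015 ] 0.2089 0.6043
(122, 214) [0.6055 0.3327 0.015 ] 0.2077 0.6592
```

arm_command([
  {"x":-0.09,"y":-0.14,"z":0.04,"rx":0,"ry":0,"rz":-0.1,"claw":0.75},
  {"x":-0.18,"y":-0.28,"z":0.08,"rx":0,"ry":0,"rz":-0.2,"claw":0.75},
  {"x":-0.268,"y":-0.426,"z":0.119,"rx":0,"ry":0,"rz":-0.3,"claw":0.75},
  {"x":-0.268,"y":-0.426,"z":0.119,"rx":0,"ry":0,"rz":-0.375,"claw":0.75},
  {"x":-0.268,"y":-0.426,"z":0.119,"rx":0,"ry":0,"rz":-0.375,"claw":0.75},
])

```text
time: 8.72
eef_pos: [0.4551, -0.0905, 0.0996]
orientation: [[-0.984, 0.18, -0.0], [0.18, 0.984, 0.0], [0.0, 0.0, -1.0]]
force: [0.2, 0.6, 0.2]
finger_gap: 0.064
grasp_force: 0.0
```

```bash
python3 -c "
from h import *
look('pics/h1.png','hut_key')"
```

```text
8.725 tcp [ 0.4551 -0.0905  0.0996] toolx deg 169.6 tilt [-0.  0. -1.] j7 1.4468957057916758 gap 0.06396702304515291
call 0.7 [310. 242.] [ 0.4542 -0.0954  0.018 ] rel tool [-0.0001 -0.005   0.0816]
```

View pics/h1.png

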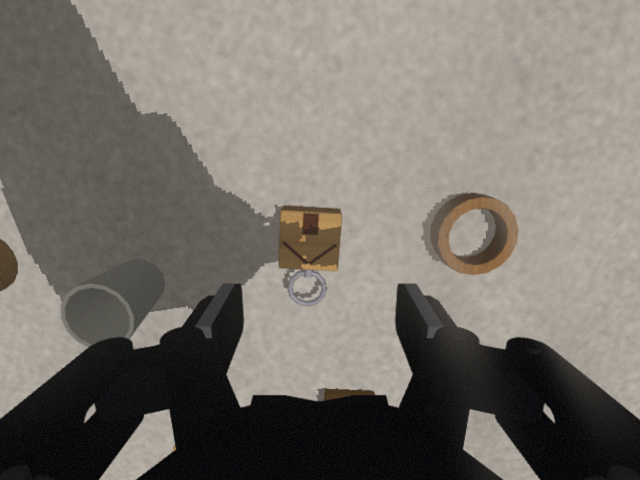

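arm_command([
  {"x":0,"y":-0.018,"z":0.12,"rx":0,"ry":0,"rz":0.045,"claw":0.75},
  {"x":0,"y":-0.018,"z":0.23,"rx":0,"ry":0,"rz":0.045,"claw":0.75},
  {"x":0,"y":-0.018,"z":0.29,"rx":0,"ry":0,"rz":0.045,"claw":0.75},
  {"x":0,"y":-0.018,"z":0.312,"rx":0,"ry":0,"rz":0.045,"claw":0.75},
  {"x":0,"y":-0.018,"z":0.312,"rx":0,"ry":0,"rz":0.045,"claw":0.75},
  {"x":0,"y":-0.018,"z":0.312,"rx":0,"ry":0,"rz":0.045,"claw":0.25},
  {"x":0,"y":-0.018,"z":0.312,"rx":0,"ry":0,"rz":0.045,"claw":0.25},
  {"x":0,"y":-0.018,"z":0.312,"rx":0,"ry":0,"rz":0.045,"claw":0.25},
  {"x":0,"y":-0.018,"z":0.312,"rx":0,"ry":0,"rz":0.045,"claw":0.25},
  {"x":0,"y":-0.018,"z":0.312,"rx":0,"ry":0,"rz":0.045,"claw":0.25},
])

```text
time: 10.12
eef_pos: [0.4546, -0.0965, 0.0069]
orientation: [[-0.969, 0.248, 0.001], [0.248, 0.969, -0.0], [-0.001, 0.0, -1.0]]
force: [-2.7, 1.5, 10.5]
finger_gap: 0.039
grasp_force: 39.3
```

```bash
cat >> h.py <<'E'
def go(x,y,z,deg):
    s=bot.get_state();R=np.array(s['orientation']);p=np.array(s['eef_pos']);a=np.degrees(np.arctan2(R[1,0],R[0,0]))
    print(p.round(4),a.round(1),s['finger_gap'],"units",(((np.array([x,y,z])-p)@R)/.3).round(3),"rz",-((deg-a+180)%360-180)/90)
E
python3 -c "
from h import *
go(.5847,.3030,.14,101.3)"
```

```text
[ 0.4546 -0.0965  0.0069] 165.7 0.03903969122666101 units [-0.091  1.398 -0.443] rz 0.7151900003630474
```

arm_command([
  {"x":0,"y":0,"z":-0.1,"rx":0,"ry":0,"rz":0,"claw":0.25},
  {"x":0,"y":0,"z":-0.28,"rx":0,"ry":0,"rz":0,"claw":0.25},
  {"x":0,"y":0.15,"z":-0.4,"rx":0,"ry":0,"rz":0.08,"claw":0.25},
  {"x":-0.02,"y":0.3,"z":-0.443,"rx":0,"ry":0,"rz":0.16,"claw":0.25},
  {"x":-0.04,"y":0.5,"z":-0.443,"rx":0,"ry":0,"rz":0.26,"claw":0.25},
  {"x":-0.06,"y":0.7,"z":-0.443,"rx":0,"ry":0,"rz":0.36,"claw":0.25},
  {"x":-0.08,"y":0.9,"z":-0.443,"rx":0,"ry":0,"rz":0.46,"claw":0.25},
  {"x":-0.091,"y":1.0,"z":-0.443,"rx":0,"ry":0,"rz":0.56,"claw":0.25},
])

```text
time: 11.12
eef_pos: [0.5549, 0.191, 0.1394]
orientation: [[-0.425, 0.905, 0.001], [0.905, 0.425, 0.001], [0.001, 0.001, -1.0]]
force: [0.0, -1.0, -1.8]
finger_gap: 0.0386
grasp_force: 41.6
```

```bash
python3 -c "
from h import *
go(.5847,.3030,.14,101.3)"
```

```text
[0.5549 0.191  0.1394] 115.1 0.038578923867198904 units [ 0.296  0.248 -0.002] rz 0.15374610492648216
```

arm_command([
  {"x":0.15,"y":0.12,"z":0,"rx":0,"ry":0,"rz":0.08,"claw":0.25},
  {"x":0.296,"y":0.248,"z":0,"rx":0,"ry":0,"rz":0.154,"claw":0.25},
  {"x":0.296,"y":0.248,"z":0,"rx":0,"ry":0,"rz":0.154,"claw":0.25},
  {"x":0.296,"y":0.248,"z":0,"rx":0,"ry":0,"rz":0.154,"claw":0.25},
])

```text
time: 11.62
eef_pos: [0.5839, 0.2991, 0.139]
orientation: [[-0.198, 0.98, -0.0], [0.98, 0.198, -0.0], [-0.0, -0.0, -1.0]]
force: [-0.1, -0.6, 0.1]
finger_gap: 0.039
grasp_force: 41.6
```

```bash
python3 -c "
from h import *
look('pics/h2.png','hut_block')
go(.5847,.3030,.0167,101.3)
print(project('wrist',rect(.5847,.303,np.radians(101.3),.11,.078,.015)).round().tolist(),project('wrist',rect(.5847,.303,np.radians(101.3),.056,.056,.015)).round().tolist())"
```

```text
11.625 tcp [0.5839 0.2991 0.139 ] toolx deg 101.4 tilt [-0. -0. -1.] j7 -0.34183458627406926 gap 0.038981856922960766
call 0.97 [320. 196.] [0.5804 0.3217 0.018 ] rel tool [0.0229 0.001  0.121 ]
call 0.75 [319. 218.] [0.5839 0.3013 0.    ] rel tool [0.0022 0.0004 0.139 ]
[0.5843 0.2982 0.1392] 101.3 0.03849617673572955 units [0.016 0.004 0.408] rz 0.00046576324788879397
[[266.0, 146.0], [375.0, 146.0], [369.0, 287.0], [272.0, 287.0]] [[283.0, 184.0], [358.0, 184.0], [356.0, 255.0], [285.0, 255.0]]
```

View pics/h2.png

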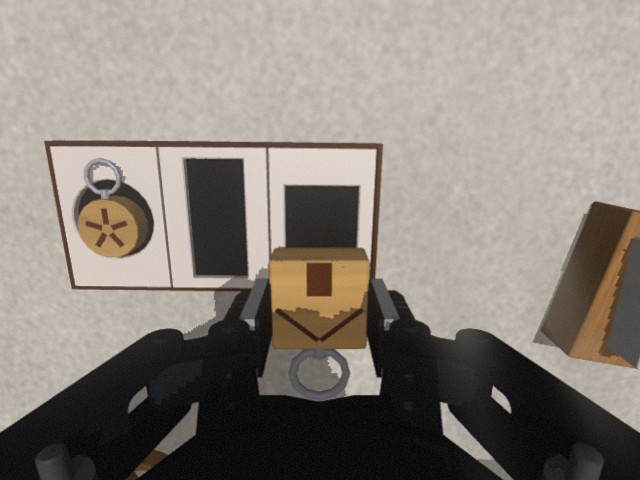

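arm_command([
  {"x":0.012,"y":0.007,"z":0.13,"rx":0,"ry":0,"rz":0,"claw":0.25},
  {"x":0.012,"y":0.007,"z":0.25,"rx":0,"ry":0,"rz":0,"claw":0.25},
  {"x":0.012,"y":0.007,"z":0.34,"rx":0,"ry":0,"rz":0,"claw":0.25},
  {"x":0.012,"y":0.007,"z":0.385,"rx":0,"ry":0,"rz":0,"claw":0.25},
  {"x":0.012,"y":0.007,"z":0.408,"rx":0,"ry":0,"rz":0,"claw":0.25},
  {"x":0.012,"y":0.007,"z":0.408,"rx":0,"ry":0,"rz":0,"claw":0.25},
  {"x":0.012,"y":0.007,"z":0.408,"rx":0,"ry":0,"rz":0,"claw":0.25},
])

```text
time: 12.65
eef_pos: [0.5859, 0.3037, 0.0174]
orientation: [[-0.198, 0.98, 0.001], [0.98, 0.198, 0.001], [0.0, 0.001, -1.0]]
force: [-0.7, -0.2, -1.1]
finger_gap: 0.0389
grasp_force: 41.7
```

arm_command([
  {"x":0,"y":0,"z":0,"rx":0,"ry":0,"rz":0,"claw":0.7},
  {"x":0,"y":0,"z":0,"rx":0,"ry":0,"rz":0,"claw":0.7},
  {"x":0,"y":0,"z":0,"rx":0,"ry":0,"rz":0,"claw":0.7},
  {"x":0,"y":0,"z":-0.1,"rx":0,"ry":0,"rz":0,"claw":0.7},
  {"x":0,"y":0,"z":-0.3,"rx":0,"ry":0,"rz":0,"claw":0.7},
  {"x":-0.2,"y":0,"z":-0.4,"rx":0,"ry":0,"rz":0.1,"claw":0.7},
  {"x":-0.4,"y":0,"z":-0.4,"rx":0,"ry":0,"rz":0.2,"claw":0.7},
  {"x":-0.6,"y":0,"z":-0.4,"rx":0,"ry":0,"rz":0.3,"claw":0.7},
  {"x":-0.8,"y":0,"z":-0.4,"rx":0,"ry":0,"rz":0.4,"claw":0.65},
  {"x":-1,"y":0,"z":-0.4,"rx":0,"ry":0,"rz":0.5,"claw":0.65},
])

```text
time: 13.9
eef_pos: [0.645, 0.0075, 0.1368]
orientation: [[0.557, 0.83, 0.0], [0.83, -0.557, 0.0], [0.0, 0.0, -1.0]]
force: [-0.1, 0.3, -1.0]
finger_gap: 0.0555
grasp_force: 0.0
```

```bash
python3 -c "
from h import *
go(.63,-.203,.10,20.6)
im=camera('side');cv2.imwrite('pics/s3.png',cv2.resize(im[320:480,100:400],(750,400)))
"
```

```text
[0.645  0.0075 0.1368] 56.1 0.0555070499644798 units [-0.611  0.35   0.122] rz 0.39479858315890887
```

View pics/s3.png

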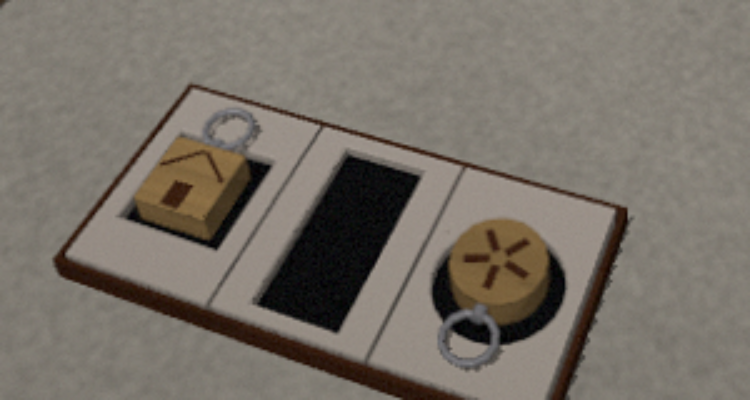

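Hut fob is down in its hole at crop (190,185), ring pointing to the far short end. The round fob hasn't moved, at (500,265). Next is the surf fob.

arm_command([
  {"x":-0.17,"y":0.1,"z":0,"rx":0,"ry":0,"rz":0.1,"claw":0.65},
  {"x":-0.34,"y":0.2,"z":0.03,"rx":0,"ry":0,"rz":0.2,"claw":0.65},
  {"x":-0.5,"y":0.29,"z":0.07,"rx":0,"ry":0,"rz":0.3,"claw":0.65},
  {"x":-0.611,"y":0.35,"z":0.122,"rx":0,"ry":0,"rz":0.395,"claw":0.65},
  {"x":-0.611,"y":0.35,"z":0.122,"rx":0,"ry":0,"rz":0.395,"claw":0.65},
  {"x":-0.611,"y":0.35,"z":0.122,"rx":0,"ry":0,"rz":0.395,"claw":0.65},
])

```text
time: 14.7
eef_pos: [0.6311, -0.2005, 0.0999]
orientation: [[0.934, 0.358, -0.0], [0.358, -0.934, 0.001], [0.0, -0.001, -1.0]]
force: [0.7, 0.5, 0.5]
finger_gap: 0.0555
grasp_force: 0.0
```

```bash
python3 -c "
from h import *
p=lambda c,r,z: to_world('side',[(100+c*.4,320+r*.4)],z)[0]
q=np.mean([p(*a,.026) for a in((183,134),(250,154),(213,212),(136,190))],0);print('hut',q,q[:2]@[-.196,.981],q[:2]@[.981,.196])
look('pics/u1.png','surf_key')"
```

```text
hut [0.58407193 0.30085726 0.026     ] 0.18066287074195778 0.6319425898959584
14.7 tcp [ 0.6311 -0.2005  0.0999] toolx deg 21.0 tilt [-0.     0.001 -1.   ] j7 -0.7491039330619905 gap 0.0554545571624595
call 0.89 [336. 237.] [ 0.639  -0.2086  0.018 ] rel tool [0.0045 0.0105 0.0819]
call 0.94 [334. 241.] [ 0.6312 -0.2113  0.    ] rel tool [-0.0038  0.0102  0.0999]
```

View pics/u1.png

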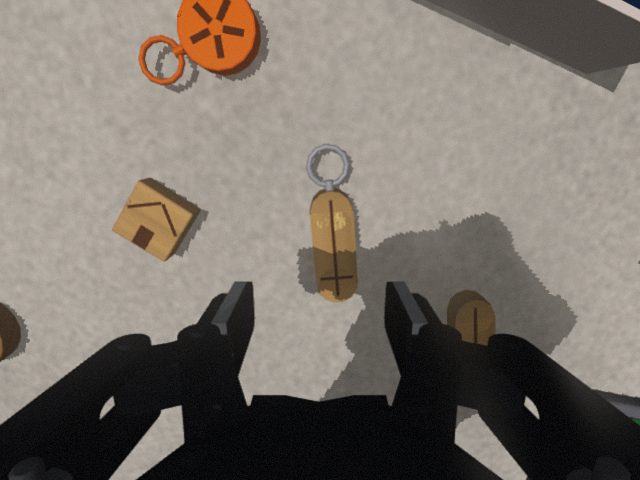

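arm_command([
  {"x":-0.006,"y":0.033,"z":0.12,"rx":0,"ry":0,"rz":-0.042,"claw":0.65},
  {"x":-0.006,"y":0.033,"z":0.22,"rx":0,"ry":0,"rz":-0.042,"claw":0.65},
  {"x":-0.006,"y":0.033,"z":0.28,"rx":0,"ry":0,"rz":-0.042,"claw":0.65},
  {"x":-0.006,"y":0.033,"z":0.306,"rx":0,"ry":0,"rz":-0.042,"claw":0.65},
  {"x":-0.006,"y":0.033,"z":0.306,"rx":0,"ry":0,"rz":-0.042,"claw":0.65},
  {"x":-0.006,"y":0.033,"z":0.306,"rx":0,"ry":0,"rz":-0.042,"claw":0.12},
  {"x":-0.006,"y":0.033,"z":0.306,"rx":0,"ry":0,"rz":-0.042,"claw":0.12},
  {"x":-0.006,"y":0.033,"z":0.306,"rx":0,"ry":0,"rz":-0.042,"claw":0.12},
  {"x":-0.006,"y":0.033,"z":0.306,"rx":0,"ry":0,"rz":-0.042,"claw":0.12},
  {"x":-0.006,"y":0.033,"z":0.306,"rx":0,"ry":0,"rz":-0.042,"claw":0.12},
])

```text
time: 16.1
eef_pos: [0.6333, -0.2114, 0.0092]
orientation: [[0.909, 0.417, 0.001], [0.417, -0.909, -0.0], [0.001, 0.001, -1.0]]
force: [-0.8, 0.4, 6.9]
finger_gap: 0.0265
grasp_force: 39.6
```

```bash
python3 -c "
from h import *
go(.507,.2873,.14,101.3)"
```

```text
[ 0.6333 -0.2114  0.0092] 24.7 0.02654720804282729 units [ 0.311 -1.686 -0.437] rz -0.8516509465076234
```

arm_command([
  {"x":0,"y":0,"z":-0.1,"rx":0,"ry":0,"rz":0,"claw":0.12},
  {"x":0,"y":0,"z":-0.28,"rx":0,"ry":0,"rz":0,"claw":0.12},
  {"x":0.02,"y":-0.12,"z":-0.4,"rx":0,"ry":0,"rz":-0.08,"claw":0.12},
  {"x":0.06,"y":-0.28,"z":-0.437,"rx":0,"ry":0,"rz":-0.16,"claw":0.12},
  {"x":0.1,"y":-0.46,"z":-0.437,"rx":0,"ry":0,"rz":-0.25,"claw":0.12},
  {"x":0.14,"y":-0.64,"z":-0.437,"rx":0,"ry":0,"rz":-0.34,"claw":0.12},
  {"x":0.18,"y":-0.82,"z":-0.437,"rx":0,"ry":0,"rz":-0.43,"claw":0.12},
  {"x":0.2,"y":-1,"z":-0.437,"rx":0,"ry":0,"rz":-0.52,"claw":0.12},
])

```text
time: 17.1
eef_pos: [0.5619, 0.0883, 0.1399]
orientation: [[0.314, 0.95, 0.001], [0.95, -0.314, 0.0], [0.001, 0.001, -1.0]]
force: [1.5, 1.1, -0.0]
finger_gap: 0.0268
grasp_force: 39.7
```

```bash
python3 -c "
from h import *
go(.507,.2873,.14,101.3)"
```

```text
[0.5619 0.0883 0.1399] 71.7 0.026768032243844345 units [ 0.573 -0.382 -0.   ] rz -0.32858050539828443
```

arm_command([
  {"x":0.15,"y":-0.1,"z":0,"rx":0,"ry":0,"rz":-0.08,"claw":0.12},
  {"x":0.3,"y":-0.2,"z":0,"rx":0,"ry":0,"rz":-0.17,"claw":0.12},
  {"x":0.45,"y":-0.3,"z":0,"rx":0,"ry":0,"rz":-0.26,"claw":0.12},
  {"x":0.573,"y":-0.382,"z":0,"rx":0,"ry":0,"rz":-0.329,"claw":0.12},
  {"x":0.573,"y":-0.382,"z":0,"rx":0,"ry":0,"rz":-0.329,"claw":0.12},
  {"x":0.573,"y":-0.382,"z":0,"rx":0,"ry":0,"rz":-0.329,"claw":0.12},
])

```text
time: 17.85
eef_pos: [0.5085, 0.2852, 0.1395]
orientation: [[-0.191, 0.982, 0.0], [0.982, 0.191, -0.0], [-0.0, 0.0, -1.0]]
force: [-0.1, -1.2, -0.8]
finger_gap: 0.0268
grasp_force: 39.7
```

```bash
python3 -c "
from h import *
look('pics/u2.png','surf_block')
go(.507,.2873,.0187,101.3)
print(project('wrist',rect(.507,.2873,np.radians(101.3),.11,.078,.015)).round().tolist(),project('wrist',rect(.507,.2873,np.radians(101.3),.094,.044,.015)).round().tolist())
s=bot.get_state();R=np.array(s['orientation']);P=np.array([[39,0,-9],[-39,0,-9],[39,14,-9],[39,-14,-9],[0,0,-9],[54,0,-4]])*.001
print(project('wrist',P@R.T+s['eef_pos']).round())"
```

```text
17.85 tcp [0.5085 0.2852 0.1395] toolx deg 101.0 tilt [ 0. -0. -1.] j7 -0.3990582326932804 gap 0.02681350118586206
call 0.73 [423. 225.] [0.5857 0.3016 0.018 ] rel tool [0.0014 0.0789 0.1215]
call 0.72 [315. 197.] [0.5017 0.3069 0.018 ] rel tool [ 0.0227 -0.0026  0.1215]
call 0.71 [316. 218.] [0.5059 0.2872 0.    ] rel tool [ 0.0025 -0.0022  0.1395]
[0.5087 0.2847 0.1394] 100.9 0.02679840995923768 units [ 0.01  -0.004  0.402] rz -0.004026581677239468
[[262.0, 149.0], [370.0, 148.0], [366.0, 289.0], [269.0, 289.0]] [[286.0, 160.0], [347.0, 160.0], [345.0, 280.0], [290.0, 280.0]]
[[318. 215.]
 [319. 389.]
 [356. 215.]
 [281. 215.]
 [319. 308.]
 [318. 173.]]
```

View pics/u2.png

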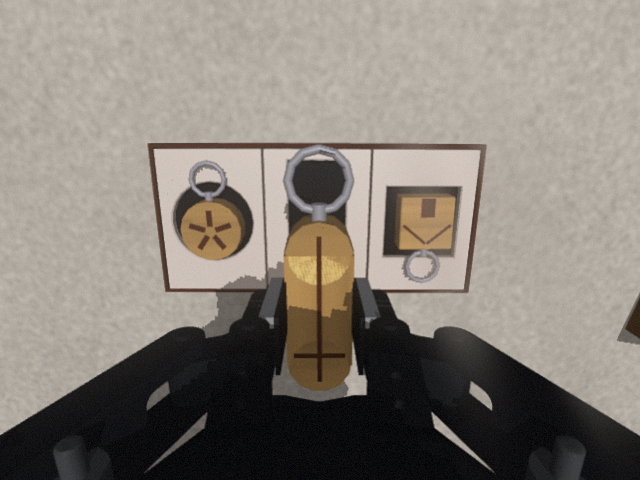

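arm_command([
  {"x":0.01,"y":-0.002,"z":0.13,"rx":0,"ry":0,"rz":0,"claw":0.12},
  {"x":0.01,"y":-0.002,"z":0.25,"rx":0,"ry":0,"rz":0,"claw":0.12},
  {"x":0.01,"y":-0.002,"z":0.34,"rx":0,"ry":0,"rz":0,"claw":0.12},
  {"x":0.01,"y":-0.002,"z":0.38,"rx":0,"ry":0,"rz":0,"claw":0.12},
  {"x":0.01,"y":-0.002,"z":0.402,"rx":0,"ry":0,"rz":0,"claw":0.12},
  {"x":0.01,"y":-0.002,"z":0.402,"rx":0,"ry":0,"rz":0,"claw":0.12},
  {"x":0.01,"y":-0.002,"z":0.402,"rx":0,"ry":0,"rz":0,"claw":0.12},
])

```text
time: 18.88
eef_pos: [0.5075, 0.2889, 0.0194]
orientation: [[-0.192, 0.981, 0.001], [0.981, 0.192, 0.001], [0.0, 0.001, -1.0]]
force: [0.2, -0.0, -0.4]
finger_gap: 0.0264
grasp_force: 39.7
```

arm_command([
  {"x":0,"y":0,"z":0,"rx":0,"ry":0,"rz":0,"claw":0.5},
  {"x":0,"y":0,"z":0,"rx":0,"ry":0,"rz":0,"claw":0.5},
  {"x":0,"y":0,"z":0,"rx":0,"ry":0,"rz":0,"claw":0.5},
  {"x":0,"y":0,"z":-0.1,"rx":0,"ry":0,"rz":0,"claw":0.5},
  {"x":0,"y":0,"z":-0.3,"rx":0,"ry":0,"rz":0,"claw":0.5},
  {"x":-0.1,"y":0,"z":-0.45,"rx":0,"ry":0,"rz":0,"claw":0.5},
  {"x":-0.3,"y":0,"z":-0.5,"rx":0,"ry":0,"rz":0,"claw":0.5},
  {"x":-0.4,"y":0,"z":-0.5,"rx":0,"ry":0,"rz":0,"claw":0.5},
  {"x":-0.4,"y":0,"z":-0.5,"rx":0,"ry":0,"rz":0,"claw":0.5},
])

```text
time: 20.0
eef_pos: [0.5306, 0.1683, 0.1689]
orientation: [[-0.188, 0.982, 0.0], [0.982, 0.188, -0.001], [-0.001, 0.0, -1.0]]
force: [1.0, 1.4, 0.7]
finger_gap: 0.0426
grasp_force: 0.0
```

```bash
python3 -c "
from h import *
a=camera('side');b=camera('wrist')
cv2.imwrite('pics/f.png',np.vstack([cv2.resize(a[340:480,100:380],(600,300)),cv2.resize(b[0:320],(600,300))]))
for n in('surf_magnet','round_magnet','hut_magnet'):
  for q in cut_out('side',n)[:2]: print(n,round(q['score'],2),to_world('side',q['position'],.009)[0].round(3))
"
```

```text
surf_magnet 0.85 [ 0.585 -0.313  0.009]
round_magnet 0.61 [ 0.427 -0.336  0.009]
round_magnet 0.53 [0.593 0.299 0.009]
hut_magnet 0.95 [ 0.61  -0.093  0.009]
```

View pics/f.png

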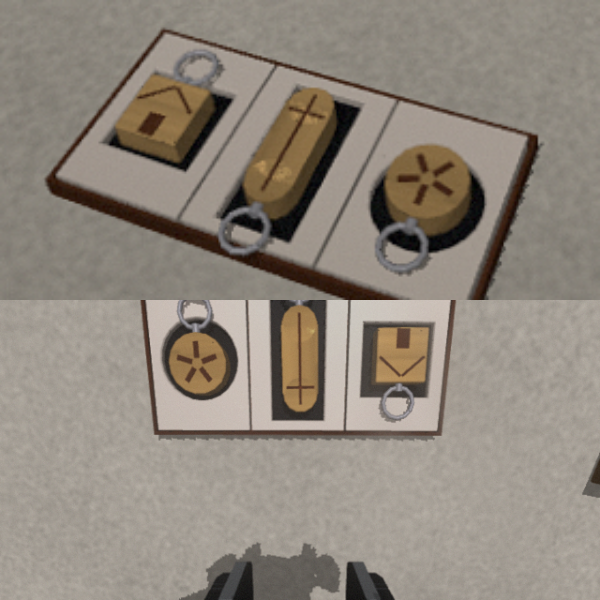

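All three fobs sit flat in their recesses, with the rings along the blocks' long axis. The gripper is clear of everything, so I'm handing in.

```bash
python3 -c "
from rig import bot
print(bot.job_done())"
```

```text
the job is handed in; nothing more can be done
None
```

I put all three key fobs in their own recesses, flat with rings toward the short ends, and handed the job in at about 20 s of the 83 s; it returned no verdict. The arm never reached for the magnets, but I didn't resolve one side-camera reading that put the surfboard magnet about 19 mm from its first position (limit 20 mm).

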